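# Move the row of seasonings from the counter rack to the door rack

## Robot

A 7-joint arm with a two-finger parallel gripper is mounted at the origin on the work surface. World frame = base frame: x ahead of the robot, y to its left, z up, the work surface at z = 0. Lengths are in m, angles in rad, forces in N, time in s.
With the tool pointing down it reaches from about 0.35 to 0.9 m from the base axis. Payload 7.2 kg.
Tool frame: the origin (TCP) lies at the centre of the arm's flange, where the gripper is bolted on; the fingertips stand 182 mm ahead of it and the grasp point (between the pads) lies 163 mm ahead of it; z points along the fingers, y is the line along which they close (so a half turn about z gives the same grasp; the last joint's range is limited). The gripper opens to 88 mm and grips with 3 to 60 N. Pads are 20 mm wide; open, the fingers measure 115 mm over their backs; the gripper's body (75 mm by 178 mm) begins 61 mm behind the grasp point.
Start: joints at [-1.334, 0.411, -0.013, 1.596, 0.006, 1.134, -0.082], TCP at [0.188, 0.596, 0.405] pointing down, gripper open.
Joint ranges: [-2.95, 2.95], [-0.29, 1.99], [-1.47, 1.44], [0.14, 2.54], [-1.03, 4.17], [0.13, 1.85], [-2.86, 2.86]. Speed limits (rad/s): [2.39, 2.39, 3.01, 3.01, 3.14, 3.14, 3.14].

## Interface

Orientations are given as a 3x3 rotation matrix whose columns are the frame's x, y, z axes.
In Python, from bench import observe, viewer, order gives the robot as it stands.
- The arm moves only by the shell command python3 -m handwheel 'ROWS'. ROWS is JSON, a list that holds one entry, the list of rows, each a list of 7 numbers: the closure, from 0 (fully open) to 1 (shut), then the shift along the tool's x, y, z normalised to -1 to 1, where 1 is 0.12 m, then the turn, a rotation vector about the tool's x, y, z normalised to -1 to 1, where 1 is 30 degrees. A call has 1 to 20 rows; each row is the pose to reach, as a shift and turn from the pose commanded when the call began, along the tool's axes at that moment; what a row does not reach only later rows make up. A row lasts 1/10 s, in which the tool goes at most 50 mm and 8.59 degrees, less where a joint would pass 70% of its speed; a pose out of reach is approached as far as the arm can. A call with a number of a shift or a turn outside -1 to 1 is refused whole. A call with a gripper value outside its range is refused whole. The fingers move at their own pace and stop on an object; the grip force is fixed at half the most. Time passes only in rows, so rows that repeat a pose let the fingers close. It gives the time, the measured TCP pose, the force, the opening and the grip force at its end, in the units of the state.
- observe(): the state, without advancing time (a new reading comes with each control period).
- viewer.snapshot(name): name is "scene" or "top" or "wrist"; returns the picture (480x640x3 uint8, red, green, blue); there is no depth.
- viewer.camera_params(name): a dict with "mtx" (3x3 intrinsics, pixels), "k1" (the pictures are not rectified: a ray, as slopes to the right and down, at radius r is drawn at 1 + k1 r^2 times it, then the intrinsics apply), "R" (3x3) and "t" (3): a world point X has camera coordinates R X + t. Camera axes: x right, y down, z forward; pixel columns grow to the right and rows downward; lengths in m; the calibration is good to about 2 mm. A picture is of the moment at which its call begins: read the wrist's pose just before it. camera_params takes no time and is no camera call; for the wrist camera it gives the pose at the moment of the call.
- order.close_job(): hands the job in; it is judged then, once.
The state is a dict: "time": time; "joint_positions": joint angles; "qd": joint speeds; "tau": joint torques, N m; "position": TCP position; "ee_rot": TCP orientation; "wrist_force": force on the tool from outside, world axes, zero at the start; "wrist_torque": the same for the moment, N m; "finger_gap": finger opening in m; "gripper_force": force on a finger pad.
Only numpy, scipy, OpenCV 4.12 (cv2) and the standard library are available. Lean on these libraries where they do the work, as an engineer would, in place of code of your own. Each camera call takes 0.05 s, during which the arm holds its last target. There are 200 camera calls.

## Task

Move the four seasonings from the walnut counter rack into the pink door rack, one to a bay and in the same order from left to right as they stand now. Keep them upright, set each one down gently rather than dropping it, and leave all four standing in the door rack.

Things in the scene. Friction and masses are not known exactly. Their poses are not given: they have to be found in the camera images.
- jar: Round glass spice jar with a flat steel screw lid, 44 mm diameter, 100 mm tall, straight-sided, about 0.13 kg. Loose, stands upright; origin at the centre of its underside, z up. 
- tin: Square metal spice tin, 46 x 46 mm, 84 mm tall, straight-sided, about 0.11 kg; its faces look along its own x and y, and it stands within 0.2 rad of square to its rack. Loose, stands upright; origin at the centre of its underside, z up. 
- mill: Turned wooden pepper mill, 50 mm diameter at the foot, 34 mm at the waist, with a straight round head 42 mm in diameter between 78 and 114 mm above its underside and a small steel nut on top (123 mm in all), about 0.17 kg. Take it by the head. Loose, stands upright; origin at the centre of its underside, z up. 
- pot: Short white ceramic salt pot, 52 mm diameter, straight-sided up to 66 mm, with a cork stopper of 38 mm diameter on top (76 mm in all), about 0.19 kg. Take it by the ceramic body. Loose, stands upright; origin at the centre of its underside, z up. 
- counter_rack: Walnut rack (fixed), 304 mm long in y, 92 deep in x, solid sides 38 mm high, dividers 24 mm high. Origin: centre of its underside on the worktop; +x away from the robot, +y to its left, turned up to 0.25 rad. Four bays, left to right centred at x = 0, y = +108, +36, -36, -108 mm. One seasoning stands in each, up to 4 mm off centre.
- door_rack: Pink rack with wooden dowel rails (fixed), beside the other; frame and bay places like the walnut one: 304 mm long in y, 92 deep in x, bays centred at y = +108, +36, -36, -108 mm. Rims 39 mm high, dividers 24. A bay is 67 mm wide, 76 deep; its floor is 14 mm above the worktop. Empty. Finger room is before and behind the bays (along x), above the rims.
- pad_jar: Cork pad on the floor of the walnut counter rack on which the glass jar stands at the start (64 x 60 x 4 mm, origin at the centre of its underside, 10 mm above the worktop; its top is at 14 mm). Part of the rack: it stays and so tells which bay the glass jar came from. All four pads look the same.
- pad_tin: Cork pad on the floor of the walnut counter rack on which the square tin stands at the start (64 x 60 x 4 mm, origin at the centre of its underside, 10 mm above the worktop; its top is at 14 mm). Part of the rack: it stays and so tells which bay the square tin came from. All four pads look the same.
- pad_mill: Cork pad on the floor of the walnut counter rack on which the pepper mill stands at the start (64 x 60 x 4 mm, origin at the centre of its underside, 10 mm above the worktop; its top is at 14 mm). Part of the rack: it stays and so tells which bay the pepper mill came from. All four pads look the same.
- pad_pot: Cork pad on the floor of the walnut counter rack on which the salt pot stands at the start (64 x 60 x 4 mm, origin at the centre of its underside, 10 mm above the worktop; its top is at 14 mm). Part of the rack: it stays and so tells which bay the salt pot came from. All four pads look the same.

How it is judged:
At the end, for the whole second after the job is handed in: Each seasoning stands in the bay of the pink door rack that has the same number from the left as the bay of the counter rack it came from: within 15 mm of that bay's centre both ways, its underside within 6 mm of the bay's floor, within 0.12 rad of upright, and at rest (under 0.03 m/s) (((y of pad_jar in the frame of counter_rack between 0.088 and 0.128 m and y of jar in the frame of door_rack between 0.093 and 0.123 m) or (y of pad_jar in the frame of counter_rack between 0.016 and 0.056 m and y of jar in the frame of door_rack between 0.021 and 0.051 m) or (y of pad_jar in the frame of counter_rack between -0.056 and -0.016 m and y of jar in the frame of door_rack between -0.051 and -0.021 m) or (y of pad_jar in the frame of counter_rack between -0.128 and -0.088 m and y of jar in the frame of door_rack between -0.123 and -0.093 m)) and x of jar in the frame of door_rack between -0.015 and 0.015 m and z of jar in the frame of door_rack between 0.008 and 0.02 m and angle between each of jar, tin, mill, pot's own z axis and vertical below 0.12 rad and linear speed of each of jar, tin, mill, pot below 0.03 m/s and ((y of pad_tin in the frame of counter_rack between 0.088 and 0.128 m and y of tin in the frame of door_rack between 0.093 and 0.123 m) or (y of pad_tin in the frame of counter_rack between 0.016 and 0.056 m and y of tin in the frame of door_rack between 0.021 and 0.051 m) or (y of pad_tin in the frame of counter_rack between -0.056 and -0.016 m and y of tin in the frame of door_rack between -0.051 and -0.021 m) or (y of pad_tin in the frame of counter_rack between -0.128 and -0.088 m and y of tin in the frame of door_rack between -0.123 and -0.093 m)) and x of tin in the frame of door_rack between -0.015 and 0.015 m and z of tin in the frame of door_rack between 0.008 and 0.02 m and ((y of pad_mill in the frame of counter_rack between 0.088 and 0.128 m and y of mill in the frame of door_rack between 0.093 and 0.123 m) or (y of pad_mill in the frame of counter_rack between 0.016 and 0.056 m and y of mill in the frame of door_rack between 0.021 and 0.051 m) or (y of pad_mill in the frame of counter_rack between -0.056 and -0.016 m and y of mill in the frame of door_rack between -0.051 and -0.021 m) or (y of pad_mill in the frame of counter_rack between -0.128 and -0.088 m and y of mill in the frame of door_rack between -0.123 and -0.093 m)) and x of mill in the frame of door_rack between -0.015 and 0.015 m and z of mill in the frame of door_rack between 0.008 and 0.02 m and ((y of pad_pot in the frame of counter_rack between 0.088 and 0.128 m and y of pot in the frame of door_rack between 0.093 and 0.123 m) or (y of pad_pot in the frame of counter_rack between 0.016 and 0.056 m and y of pot in the frame of door_rack between 0.021 and 0.051 m) or (y of pad_pot in the frame of counter_rack between -0.056 and -0.016 m and y of pot in the frame of door_rack between -0.051 and -0.021 m) or (y of pad_pot in the frame of counter_rack between -0.128 and -0.088 m and y of pot in the frame of door_rack between -0.123 and -0.093 m)) and x of pot in the frame of door_rack between -0.015 and 0.015 m and z of pot in the frame of door_rack between 0.008 and 0.02 m); the robot touches nothing.
It fails at once if a seasoning is tipped over (more than 0.8 rad from upright) (angle between any of jar, tin, mill, pot's own z axis and vertical above 0.8 rad).
It fails at once if a seasoning is dropped into the door rack (faster than 0.6 m/s within 50 mm of the worktop there) ((x of jar in the frame of door_rack between -0.05 and 0.05 m and y of jar in the frame of door_rack between -0.15 and 0.15 m and z of jar in the frame of door_rack below 0.05 m and linear speed of jar above 0.6 m/s) or (x of tin in the frame of door_rack between -0.05 and 0.05 m and y of tin in the frame of door_rack between -0.15 and 0.15 m and z of tin in the frame of door_rack below 0.05 m and linear speed of tin above 0.6 m/s) or (x of mill in the frame of door_rack between -0.05 and 0.05 m and y of mill in the frame of door_rack between -0.15 and 0.15 m and z of mill in the frame of door_rack below 0.05 m and linear speed of mill above 0.6 m/s) or (x of pot in the frame of door_rack between -0.05 and 0.05 m and y of pot in the frame of door_rack between -0.15 and 0.15 m and z of pot in the frame of door_rack below 0.05 m and linear speed of pot above 0.6 m/s)).
It also fails if it takes over 115 s, if anything falls off the work surface, if the arm or the gripper's body presses on something with over 40 N, if the wrist force passes 120 N, or if a joint passes its speed limit or range.

## Working session

There is one attempt and no reset: what is moved stays moved. The work goes in short steps, Python scripts to look and compute and a shell command to move; the robot and the scene stay as the last step left them, time stands still between calls to the robot, and variables do not carry over. Pictures are saved under pics/ and viewed, at most 14 in all, crops included, and the job is handed in when it is done.

```bash
mkdir -p pics; ls; python3 - <<'E'
from bench import observe, viewer
import cv2
s=observe()
for k in s: print(k,s[k])
for n in ("scene","top"):
    cv2.imwrite(f"pics/{n}0.png",viewer.snapshot(n)[:,:,::-1]); print(viewer.camera_params(n))
E
```

```text
pics
time 0.0
joint_positions [-1.33420353  0.41189638 -0.01271202  1.59702945  0.00562463  1.13428778
 -0.08222906]
qd [-0.00057624 -0.00074516  0.00077626 -0.00021102 -0.00113343  0.0014428
  0.0003787 ]
tau [-1.30905410e-03 -5.87952161e+01  6.41382728e-01 -2.91070354e+01
 -5.37480600e-02  1.84498122e-02  1.33792569e-04]
position [0.18752099 0.59598608 0.40381702]
ee_rot [[-9.53910961e-01  3.00089586e-01 -3.45675856e-04]
 [ 3.00089755e-01  9.53909715e-01 -1.54710284e-03]
 [-1.34525895e-04 -1.57953214e-03 -9.99998743e-01]]
wrist_force [-0.92569553  0.30783182 -0.8036604 ]
wrist_torque [ 0.01659553 -0.02064841  0.03977576]
gripper_force 0.0
finger_gap 0.08814774837304871
{'mtx': array([[456.01903797,   0.        , 306.67993173],
       [  0.        , 456.01903797, 245.56078849],
       [  0.        ,   0.        ,   1.        ]]), 'k1': 0.02410743191378856, 'R': array([[-0.67478501,  0.73799466,  0.00539197],
       [ 0.63679363,  0.58591378, -0.50119748],
       [-0.37304029, -0.33476697, -0.86531614]]), 't': array([ 0.35411046, -0.3046449 ,  1.04662526])}
{'mtx': array([[530.77298469,   0.        , 319.73594441],
       [  0.        , 530.77298469, 234.82014668],
       [  0.        ,   0.        ,   1.        ]]), 'k1': -0.04263960989052153, 'R': array([[ 0.00771728, -0.99995625,  0.00528585],
       [-0.99613189, -0.00815026, -0.08749184],
       [ 0.08753109, -0.0045902 , -0.99615121]]), 't': array([-0.02653072,  0.52830794,  0.97328905])}
```

View pics/scene0.png

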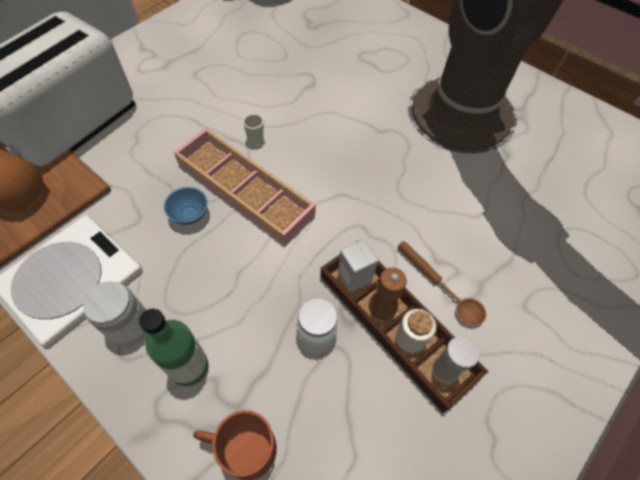

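View pics/top0.png

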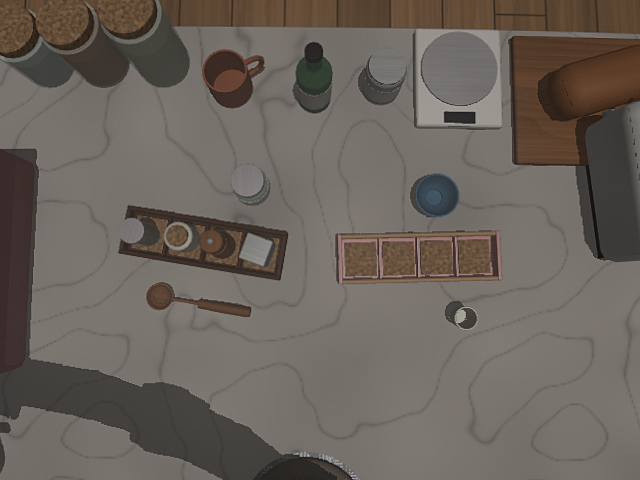

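The scene picture shows the counter rack holding tin, mill, pot and jar, from far to near. In the top view, from left (+y), they are jar (133,231), pot (180,236), mill (211,241) and tin (257,250). The empty pink rack is centred near (419,257). A loose glass jar at (250,185) stands close behind the tin.

```bash
cat > h.py <<'E'
import numpy as np, cv2
from bench import observe, viewer
def cast(p,uv,z):
    "pixels -> world points on plane(s) z"
    uv=np.asarray(uv,float).reshape(-1,2)
    d=(uv-p["mtx"][:2,2])/np.diag(p["mtx"])[:2]
    r=np.linalg.norm(d,axis=1,keepdims=True); s=r.copy()
    for _ in range(8): s=r/(1+p["k1"]*s**2)
    d=np.c_[d*np.where(r>0,s/np.maximum(r,1e-9),1),np.ones(len(d))]@p["R"]
    c=-p["R"].T@p["t"]
    return c+d*((np.asarray(z)-c[2])/d[:,2])[:,None]
E
python3 - <<'E'
from h import *
p=viewer.camera_params("top")
im=cv2.imread("pics/top0.png")
print(cast(p,[[133,231],[180,236],[211,241],[257,250],[250,182],[419,257],[360,258],[399,257],[436,257],[473,256]],[.114,.09,.137,.098,.1,.039,.014,.014,.014,.014]).round(3))
print("rack corners c",cast(p,[[128,206],[287,232],[281,278],[119,250]],.038).round(3))
print("wrist",viewer.camera_params("wrist"))
a=cv2.resize(im[195:290,110:300],None,fx=4,fy=4,interpolation=cv2.INTER_CUBIC)
cv2.imwrite("pics/crop1.png",a)
hsv=cv2.cvtColor(im,cv2.COLOR_BGR2HSV)
for q in [(340,256),(380,256),(360,258),(419,235),(419,281),(122,240),(203,220),(419,300),(257,250),(133,231),(211,241)]: print(q,hsv[q[1],q[0]])
E
```

```text
[[ 0.524  0.298  0.114]
 [ 0.519  0.223  0.09 ]
 [ 0.507  0.159  0.137]
 [ 0.495  0.086  0.098]
 [ 0.613  0.101  0.1  ]
 [ 0.488 -0.206  0.039]
 [ 0.486 -0.099  0.014]
 [ 0.488 -0.173  0.014]
 [ 0.489 -0.243  0.014]
 [ 0.491 -0.314  0.014]]
rack corners c [[0.578 0.336 0.038]
 [0.532 0.038 0.038]
 [0.447 0.048 0.038]
 [0.496 0.349 0.038]]
wrist {'mtx': array([[375.93324004,   0.        , 320.98583296],
       [  0.        , 375.93324004, 235.84859407],
       [  0.        ,   0.        ,   1.        ]]), 'k1': -0.08196951119391682, 'R': array([[ 0.29988231,  0.95397514, -0.0014228 ],
       [ 0.91222916, -0.28632244,  0.29301437],
       [ 0.27912105, -0.08916775, -0.95610698]]), 't': array([-0.62350871, -0.03482685,  0.391373  ])}
(340, 256) [  4  62 157]
(380, 256) [  3  61 162]
(360, 258) [14 97 97]
(419, 235) [ 14  99 131]
(419, 281) [ 14 106 118]
(122, 240) [ 7 41 80]
(203, 220) [10 85 63]
(419, 300) [ 18  21 123]
(257, 250) [ 30   6 135]
(133, 231) [  8   8 122]
(211, 241) [ 18  11 117]
```

View pics/crop1.png

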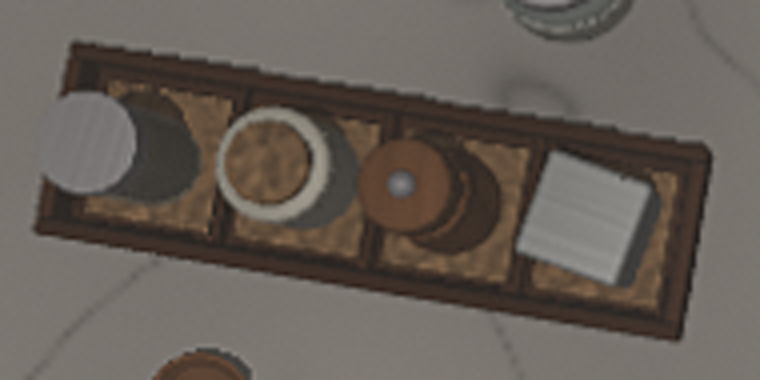

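```bash
python3 -m handwheel '[[[0,-0.36,-0.22,0,0,0,0.45],[0,-0.72,-0.45,-0.03,0,0,0.907],[0,-0.72,-0.45,-0.03,0,0,0.907],[0,-0.72,-0.45,-0.03,0,0,0.907],[0,-0.72,-0.45,-0.03,0,0,0.907]]]'
python3 -m handwheel '[[[0,-0.85,-0.07,-0.03,0,0,0.907],[0,-0.85,-0.07,-0.03,0,0,0.907],[0,-0.85,-0.07,-0.03,0,0,0.907],[0,-0.85,-0.07,-0.03,0,0,0.907],[0,-0.85,-0.07,-0.03,0,0,0.907]]]'
python3 -m handwheel '[[[0,-0.78,0.33,-0.03,0,0,0.907],[0,-0.78,0.33,-0.03,0,0,0.907],[0,-0.78,0.33,-0.03,0,0,0.907],[0,-0.78,0.33,-0.03,0,0,0.907],[0,-0.78,0.33,-0.03,0,0,0.907]]]'
python3 -m handwheel '[[[0,-0.55,0.65,-0.03,0,0,0],[0,-0.55,0.65,-0.03,0,0,0],[0,-0.55,0.65,-0.03,0,0,0]]]'
python3 -m handwheel '[[[0,-0.27,0.32,-0.03,0,0,0],[0,-0.55,0.65,-0.03,0,0,0],[0,-0.55,0.65,-0.03,0,0,0],[0,-0.55,0.65,-0.03,0,0,0],[0,-0.55,0.65,-0.03,0,0,0],[0,-0.55,0.65,-0.03,0,0,0]]]'
python3 - <<'E'
from h import *
import pickle
s=observe(); print(s["time"],s["position"],s["ee_rot"].round(3) if hasattr(s["ee_rot"],"round") else s["ee_rot"],s["joint_positions"])
p=viewer.camera_params("wrist"); im=viewer.snapshot("wrist")
pickle.dump((p,im),open("w1.pkl","wb")); cv2.imwrite("pics/w1.png",im[:,:,::-1])
E
```

```text
time: 0.6
position: [0.2529, 0.5193, 0.4081]
ee_rot: [[-0.714, 0.7, -0.001], [0.7, 0.714, 0.0], [0.0, -0.0, -1.0]]
wrist_force: [-0.1, 0.8, -0.3]
finger_gap: 0.0876
gripper_force: 0.0
time: 1.1
position: [0.3189, 0.4426, 0.4116]
ee_rot: [[-0.318, 0.948, -0.001], [0.948, 0.318, 0.0], [0.0, -0.001, -1.0]]
wrist_force: [-1.6, 0.6, -0.1]
finger_gap: 0.0876
gripper_force: 0.0
time: 1.6
position: [0.3857, 0.3664, 0.4151]
ee_rot: [[0.149, 0.989, -0.001], [0.989, -0.149, 0.0], [-0.0, -0.001, -1.0]]
wrist_force: [-0.3, -0.0, -0.4]
finger_gap: 0.0879
gripper_force: 0.0
time: 1.9
position: [0.4565, 0.2835, 0.4194]
ee_rot: [[0.157, 0.988, 0.002], [0.988, -0.157, -0.002], [-0.001, 0.002, -1.0]]
wrist_force: [1.2, 0.1, 0.4]
finger_gap: 0.0878
gripper_force: 0.0
time: 2.5
position: [0.5193, 0.2117, 0.4224]
ee_rot: [[0.153, 0.988, -0.001], [0.988, -0.153, 0.0], [0.0, -0.001, -1.0]]
wrist_force: [-0.3, 0.1, -1.4]
finger_gap: 0.0877
gripper_force: 0.0
2.5 [0.51925057 0.21171099 0.42236212] [[ 0.153  0.988 -0.001]
 [ 0.988 -0.153  0.   ]
 [ 0.    -0.001 -1.   ]] [-0.83277252  0.29802581  0.45505211  1.7562006  -0.14470367  1.12095385
 -0.48551025]
```

View pics/w1.png

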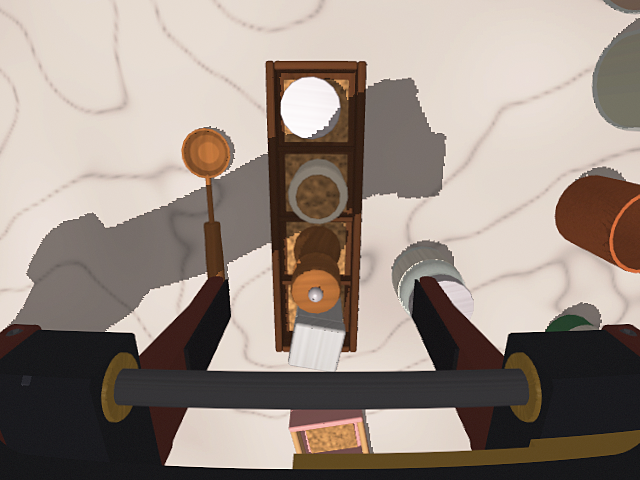

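The wrist view shows the jar lid at (311,106), pot cork at (318,191), mill nut at (315,295) and tin top around (317,344). The counter rack's outer rim runs x = 266–366 at the top to 277–357 at the bottom. The loose glass jar is at (440,280), outside the left-right fingers.

```bash
python3 - <<'E'
from h import *
import pickle
p,im=pickle.load(open("w1.pkl","rb")); t=viewer.camera_params("top")
top=cv2.imread("pics/top0.png")
print("rack W",cast(p,[[266,62],[366,62],[357,350],[277,350]],.038).round(4).tolist())
print("items W",cast(p,[[311,106],[318,191],[315.5,295]],[.114,.09,.137]).round(4).tolist())
print("tin W",cast(p,[[298,315],[345,323],[340,371],[290,361]],.098).round(4).tolist())
o=lambda q:(np.array(q)+.5)/4-.5+[110,195]
print("items T",cast(t,o([[88,142],[268,161],[401,183]]),[.114,.09,.137]).round(4).tolist())
print("tin T",cast(t,o([[553,150],[656,185],[622,287],[517,247]]),.098).round(4).tolist())
print("rackc T",cast(t,o([[73,43],[712,150],[680,340],[35,232]]),.038).round(4).tolist())
print("loose jar",cast(p,[[455,298]],.1).round(3),cast(p,[[455,298]],.07).round(3))
# segmented pieces, wrist: jar lid & tin
hsv=cv2.cvtColor(im,cv2.COLOR_RGB2HSV)
for n,(x0,x1,y0,y1) in dict(jar=(268,360,70,145),tin=(280,350,310,375)).items():
    m=((hsv[y0:y1,x0:x1,1]<40)&(hsv[y0:y1,x0:x1,2]>170)).astype(np.uint8)
    c=max(cv2.findContours(m,0,1)[0],key=cv2.contourArea)+np.array([x0,y0])
    print(n,cv2.contourArea(c),cv2.minEnclosingCircle(c),cv2.boxPoints(cv2.minAreaRect(c)).tolist())
# door rack in top view
hs=cv2.cvtColor(top,cv2.COLOR_BGR2HSV)
m=(hs[...,1]>50).astype(np.uint8); m[:225]=0;m[290:]=0;m[:,:325]=0;m[:,510:]=0
c=max(cv2.findContours(m,0,1)[0],key=cv2.contourArea); b=cv2.boxPoints(cv2.minAreaRect(c))
w=cast(t,b,.039); print("door",b.tolist(),w.round(4).tolist(),w.mean(0))
E
```

```text
rack W [[0.4891, 0.3507, 0.038], [0.5783, 0.3368, 0.038], [0.5327, 0.0417, 0.038], [0.4435, 0.0554, 0.038]]
items W [[0.5248, 0.3032, 0.114], [0.5192, 0.2359, 0.09], [0.5064, 0.1641, 0.137]]
tin W [[0.4839, 0.1279, 0.098], [0.525, 0.1133, 0.098], [0.5133, 0.0618, 0.098], [0.4678, 0.0803, 0.098]]
items T [[0.526, 0.3004, 0.114], [0.5205, 0.229, 0.09], [0.5077, 0.1607, 0.137]]
tin T [[0.5256, 0.1029, 0.098], [0.5107, 0.0579, 0.098], [0.4665, 0.0719, 0.098], [0.4833, 0.1176, 0.098]]
rackc T [[0.5794, 0.3361, 0.038], [0.5317, 0.0372, 0.038], [0.444, 0.0508, 0.038], [0.4911, 0.3504, 0.038]]
loose jar [[0.626 0.124 0.1  ]] [[0.635 0.107 0.07 ]]
jar 2563.0 ((309.1853942871094, 107.36516571044922), 30.74458885192871) [[267.5000305175781, 107.50001525878906], [310.0000305175781, 65.00001525878906], [349.0000305175781, 104.00001525878906], [306.5000305175781, 146.50001525878906]]
tin 2469.0 ((314.5, 355.6025695800781), 37.78013610839844) [[280.0, 324.0], [349.0, 324.0], [349.0, 371.0], [280.0, 371.0]]
door [[336.8016052246094, 234.07106018066406], [500.3430480957031, 230.43678283691406], [501.4442443847656, 279.9901123046875], [337.9028015136719, 283.6243896484375]] [[0.5288, -0.0538, 0.039], [0.5381, -0.3584, 0.039], [0.4461, -0.3585, 0.039], [0.4375, -0.0563, 0.039]] [ 0.48761902 -0.20675024  0.039     ]
```

```bash
python3 -m handwheel '[[[0,-0.4,0,0,0,0,0.15],[0,-0.8,-0.02,0,0,0,0.338],[0,-1,-0.027,0,0,0,0.338],[0,-1,-0.027,0,0,0,0.338],[0,-1,-0.027,0,0,0,0.338],[0,-1,-0.027,0,0,0,0.338]]]' | head -3
python3 -m handwheel '[[[0,-0.05,0.01,0.3,0,0,0],[0,-0.05,0.01,0.6,0,0,0],[0,-0.05,0.01,0.9,0,0,0],[0,-0.05,0.01,0.9,0,0,0],[0,-0.05,0.01,0.9,0,0,0]]]' | head -3
python3 - <<'E'
from h import *
import pickle
p=viewer.camera_params("wrist"); im=viewer.snapshot("wrist"); cv2.imwrite("pics/w2.png",im[:,:,::-1])
E
```

```text
time: 3.15
position: [0.4982, 0.0933, 0.4226]
ee_rot: [[0.326, 0.945, 0.0], [0.945, -0.326, 0.001], [0.001, -0.0, -1.0]]
time: 3.65
position: [0.4976, 0.0863, 0.3148]
ee_rot: [[0.328, 0.945, -0.001], [0.945, -0.328, -0.001], [-0.001, -0.001, -1.0]]
```

View pics/w2.png

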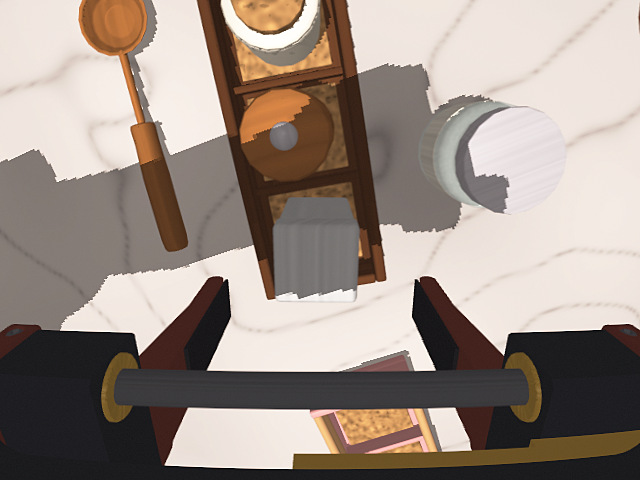

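The tin top, about columns 274–357, is square to the picture and midway between the fingers (~321). The loose jar's lid is at (513,158), and I'll check its height before going down.

```bash
python3 - <<'E'
from h import *
p=viewer.camera_params("wrist"); t=viewer.camera_params("top")
for z in (.06,.08,.1,.12): print(z,cast(p,[[513,158]],z).round(3),cast(t,[[248,180]],z).round(3))
print(cast(p,[[274,250],[357,250]],.098))
E
```

```text
0.06 [[0.632 0.103 0.06 ]] [[0.625 0.11  0.06 ]]
0.08 [[0.622 0.108 0.08 ]] [[0.621 0.107 0.08 ]]
0.1 [[0.613 0.113 0.1  ]] [[0.617 0.104 0.1  ]]
0.12 [[0.604 0.118 0.12 ]] [[0.613 0.102 0.12 ]]
[[0.47651447 0.10563154 0.098     ]
 [0.52013358 0.09048225 0.098     ]]
```

```bash
python3 -m handwheel '[[[0,0,0,0.2,0,0,0],[0,0,0,0.4,0,0,0],[0,0,0,0.61,0,0,0],[0,0,0,0.61,0,0,0],[0,0,0,0.61,0,0,0],[1,0,0,0.61,0,0,0],[1,0,0,0.61,0,0,0],[1,0,0,0.61,0,0,0],[1,0,0,0.61,0,0,0],[1,0,0,0.61,0,0,0],[1,0,0,0.61,0,0,0],[1,0,0,0.61,0,0,0],[1,0,0,0.61,0,0,0]]]'
python3 -m handwheel '[[[1,0,0,-0.1,0,0,0],[1,0,0,-0.3,0,0,0],[1,0,0,-0.5,0,0,0],[1,0,0,-0.75,0,0,0],[1,0,0,-1,0,0,0],[1,0,0,-1,0,0,0],[1,0,0,-1,0,0,0]]]'
```

```text
time: 5.0
position: [0.4972, 0.0854, 0.2415]
ee_rot: [[0.329, 0.944, -0.001], [0.944, -0.329, 0.0], [-0.0, -0.001, -1.0]]
wrist_force: [-2.6, 0.8, 3.9]
finger_gap: 0.046
gripper_force: 30.0
time: 5.7
position: [0.4973, 0.0853, 0.3621]
ee_rot: [[0.329, 0.944, 0.002], [0.944, -0.329, 0.001], [0.001, 0.001, -1.0]]
wrist_force: [-0.4, -0.4, -0.9]
finger_gap: 0.0457
gripper_force: 30.0
```

```bash
python3 -m handwheel '[[[1,-0.1,0.03,0,0,0,-0.1],[1,-0.3,0.1,0,0,0,-0.3],[1,-0.5,0.17,0,0,0,-0.5],[1,-0.7,0.24,0,0,0,-0.693],[1,-0.865,0.3,0,0,0,-0.693],[1,-0.865,0.3,0,0,0,-0.693],[1,-0.865,0.3,0,0,0,-0.693]]]' | head -3
python3 -m handwheel '[[[1,-0.2,0,0,0,0,0],[1,-0.4,-0.02,0,0,0,0],[1,-0.6,-0.04,0,0,0,0],[1,-0.806,-0.042,0,0,0,0]]]' | head -3
python3 -m handwheel '[[[1,-0.2,0,0,0,0,0],[1,-0.4,-0.02,0,0,0,0],[1,-0.6,-0.04,0,0,0,0],[1,-0.806,-0.042,0,0,0,0]]]' | head -3
python3 -m handwheel '[[[1,-0.2,0,0,0,0,0],[1,-0.4,-0.02,0,0,0,0],[1,-0.6,-0.04,0,0,0,0],[1,-0.806,-0.042,0,0,0,0],[1,-0.806,-0.042,0,0,0,0],[1,-0.806,-0.042,0,0,0,0]]]'
python3 - <<'E'
from h import *
im=viewer.snapshot("wrist"); cv2.imwrite("pics/w3.png",im[:,:,::-1])
E
```

```text
time: 6.4
position: [0.4968, -0.0245, 0.3605]
ee_rot: [[-0.026, 1.0, -0.002], [1.0, 0.026, -0.0], [-0.0, -0.002, -1.0]]
time: 6.8
position: [0.4947, -0.1205, 0.3608]
ee_rot: [[-0.029, 1.0, -0.001], [1.0, 0.029, 0.001], [0.001, -0.001, -1.0]]
time: 7.2
position: [0.4926, -0.2174, 0.3607]
ee_rot: [[-0.029, 1.0, -0.001], [1.0, 0.029, 0.001], [0.001, -0.001, -1.0]]
time: 7.8
position: [0.4903, -0.314, 0.3605]
ee_rot: [[-0.027, 1.0, -0.001], [1.0, 0.027, 0.001], [0.001, -0.001, -1.0]]
wrist_force: [0.4, 0.7, -1.0]
finger_gap: 0.0455
gripper_force: 30.0
```

View pics/w3.png

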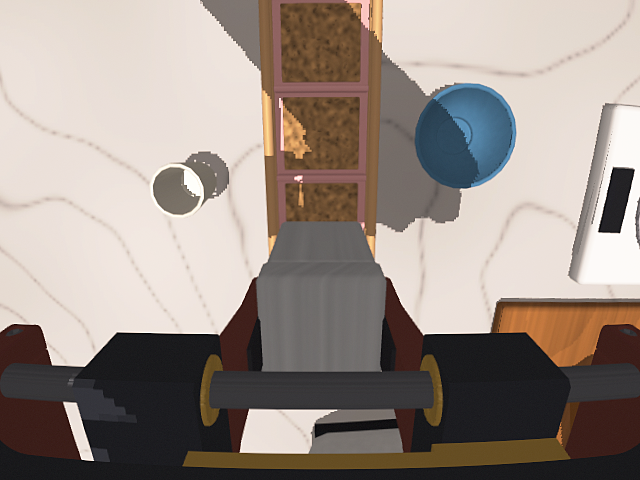

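The tin hangs upright and square to the pink rack, with dividers crossing at about (322,88) and (320,176). I'll check the rack position from this view.

```bash
python3 - <<'E'
from h import *
p=viewer.camera_params("wrist")
w=cast(p,[[322,88],[320,175],[263,88],[381,88]],[.024,.024,.039,.039])
print(w.round(4))
c=np.array([.4876,-.2068]);th=.03
R=np.array([[np.cos(th),-np.sin(th)],[np.sin(th),np.cos(th)]])
print(((w[:,:2]-c)@R).round(4))
E
```

```text
[[ 0.4868 -0.2068  0.024 ]
 [ 0.4872 -0.2763  0.024 ]
 [ 0.4421 -0.2091  0.039 ]
 [ 0.5316 -0.2066  0.039 ]]
[[-0.0008 -0.    ]
 [-0.0025 -0.0694]
 [-0.0456 -0.001 ]
 [ 0.044  -0.0011]]
```

```bash
python3 -m handwheel '[[[1,0,0,0.15,0,0,0],[1,0,0,0.35,0,0,0],[1,0,0,0.55,0,0,0],[1,0,0,0.7,0,0,0],[1,0,0,0.8,0,0,0],[1,0,0,0.86,0,0,0],[1,0,0,0.9,0,0,0],[1,0,0,0.94,0,0,0],[1,0,0,0.965,0,0,0],[1,0,0,0.985,0,0,0],[1,0,0,0.985,0,0,0],[1,0,0,0.985,0,0,0]]]'
python3 -m handwheel '[[[0.5,0,0,0,0,0,0],[0,0,0,0,0,0,0],[0,0,0,0,0,0,0],[0,0,0,0,0,0,0],[0,0,0,0,0,0,0],[0,0,0,0,0,0,0],[0,0,0,-0.2,0,0,0],[0,0,0,-0.5,0,0,0],[0,0,0,-1,0,0,0],[0,0,0,-1,0,0,0],[0,0,0,-1,0,0,0]]]'
python3 - <<'E'
from h import *
im=viewer.snapshot("wrist"); cv2.imwrite("pics/w4.png",im[:,:,::-1])
E
```

```text
time: 9.05
position: [0.4899, -0.315, 0.2434]
ee_rot: [[-0.027, 1.0, 0.0], [1.0, 0.027, -0.0], [-0.0, 0.0, -1.0]]
wrist_force: [-1.1, -0.2, -0.9]
finger_gap: 0.0461
gripper_force: 30.0
time: 10.15
position: [0.4902, -0.3153, 0.3652]
ee_rot: [[-0.027, 1.0, 0.004], [1.0, 0.027, -0.001], [-0.001, 0.004, -1.0]]
wrist_force: [0.8, -0.7, -0.7]
finger_gap: 0.0877
gripper_force: 0.0
```

View pics/w4.png

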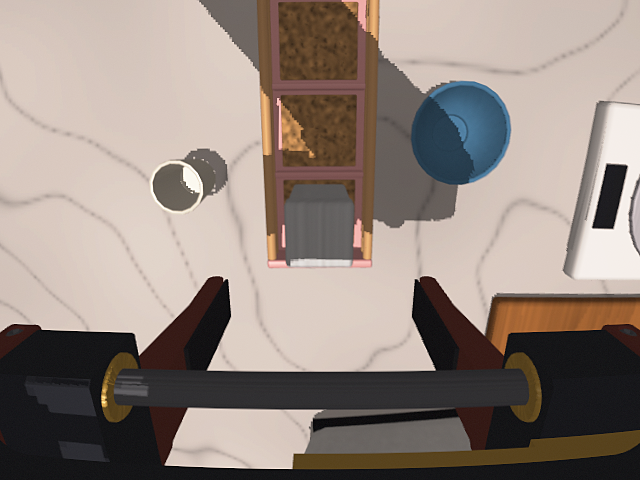

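The tin stands upright in bay 4, around (318,225) and between the rails. The mill is next.

```bash
python3 -m handwheel '[[[0,0.35,0.02,0,0,0,0],[0,0.7,0.05,0,0,0,0],[0,0.991,0.063,0,0,0,0]]]' | head -2
python3 -m handwheel '[[[0,0.35,0.02,0,0,0,0],[0,0.7,0.05,0,0,0,0],[0,0.991,0.063,0,0,0,0]]]' | head -2
python3 -m handwheel '[[[0,0.35,0.02,0,0,0,0],[0,0.7,0.05,0,0,0,0],[0,0.991,0.063,0,0,0,0]]]' | head -2
python3 -m handwheel '[[[0,0.35,0.02,0,0,0,0.15],[0,0.7,0.05,0,0,0,0.351],[0,0.991,0.063,0,0,0,0.351],[0,0.991,0.063,0,0,0,0.351],[0,0.991,0.063,0,0,0,0.351],[0,0.991,0.063,0,0,0,0.351]]]' | head -3
python3 - <<'E'
from h import *
im=viewer.snapshot("wrist"); cv2.imwrite("pics/w5.png",im[:,:,::-1])
E
```

```text
time: 10.5
position: [0.4937, -0.1935, 0.3609]
time: 10.8
position: [0.4979, -0.074, 0.3612]
time: 11.1
position: [0.5021, 0.0449, 0.3612]
time: 11.7
position: [0.507, 0.16, 0.3621]
ee_rot: [[0.157, 0.988, -0.002], [0.988, -0.157, -0.002], [-0.002, -0.001, -1.0]]
```

View pics/w5.png

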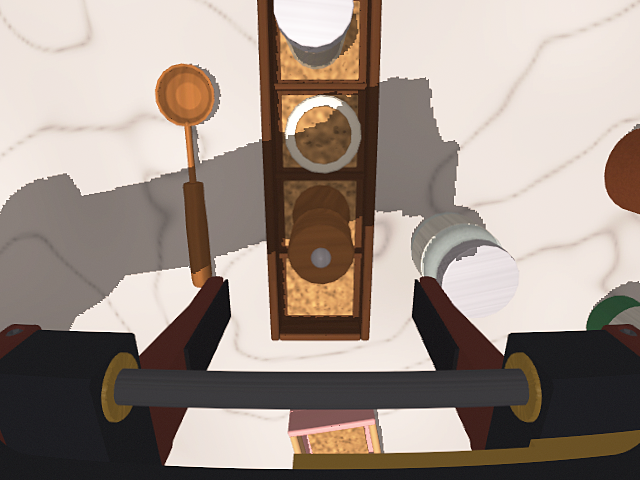

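The mill's nut is at (320,257), between the fingers. The pot is at (323,134).

```bash
python3 - <<'E'
from h import *
p=viewer.camera_params("wrist")
print(cast(p,[[320,257],[323,134]],[.137,.08]).round(4))
E
python3 -m handwheel '[[[0,0,0,0.2,0,0,0],[0,0,0,0.4,0,0,0],[0,0,0,0.6,0,0,0],[0,0,0,0.743,0,0,0],[0,0,0,0.743,0,0,0],[0,0,0,0.743,0,0,0],[1,0,0,0.743,0,0,0],[1,0,0,0.743,0,0,0],[1,0,0,0.743,0,0,0],[1,0,0,0.743,0,0,0],[1,0,0,0.743,0,0,0],[1,0,0,0.743,0,0,0],[1,0,0,0.743,0,0,0],[1,0,0,0.743,0,0,0],[1,0,0,0.743,0,0,0]]]'
python3 -m handwheel '[[[1,0,0,-0.1,0,0,0],[1,0,0,-0.3,0,0,0],[1,0,0,-0.5,0,0,0],[1,0,0,-0.75,0,0,0],[1,0,0,-1,0,0,0],[1,0,0,-1,0,0,0],[1,0,0,-1,0,0,0]]]'
```

```text
[[0.5061 0.1642 0.137 ]
 [0.5185 0.2305 0.08  ]]
time: 13.25
position: [0.5072, 0.1614, 0.2741]
ee_rot: [[0.156, 0.988, -0.0], [0.988, -0.156, 0.0], [0.0, -0.0, -1.0]]
wrist_force: [-0.5, 0.3, 1.9]
finger_gap: 0.0415
gripper_force: 30.1
time: 13.95
position: [0.507, 0.1613, 0.3945]
ee_rot: [[0.156, 0.988, 0.001], [0.988, -0.156, 0.001], [0.001, 0.001, -1.0]]
wrist_force: [-0.5, 0.5, -2.0]
finger_gap: 0.0418
gripper_force: 30.1
```

```bash
python3 -m handwheel '[[[1,-0.1,0.02,0,0,0,-0.1],[1,-0.3,0.05,0,0,0,-0.2],[1,-0.5,0.08,0,0,0,-0.3],[1,-0.7,0.11,0,0,0,-0.357],[1,-0.857,0.135,0,0,0,-0.357],[1,-0.857,0.135,0,0,0,-0.357],[1,-0.857,0.135,0,0,0,-0.357]]]' | head -3
python3 -m handwheel '[[[1,-0.2,-0.02,0,0,0,0],[1,-0.4,-0.04,0,0,0,0],[1,-0.6,-0.06,0,0,0,0],[1,-0.832,-0.076,0,0,0,0]]]' | head -3
python3 -m handwheel '[[[1,-0.2,-0.02,0,0,0,0],[1,-0.4,-0.04,0,0,0,0],[1,-0.6,-0.06,0,0,0,0],[1,-0.832,-0.076,0,0,0,0]]]' | head -3
python3 -m handwheel '[[[1,-0.2,-0.02,0,0,0,0],[1,-0.4,-0.04,0,0,0,0],[1,-0.6,-0.06,0,0,0,0],[1,-0.832,-0.076,0,0,0,0],[1,-0.832,-0.076,0,0,0,0],[1,-0.832,-0.076,0,0,0,0],[1,-0.832,-0.076,0,0,0,0]]]'
```

```text
time: 14.65
position: [0.5068, 0.0575, 0.3931]
ee_rot: [[-0.029, 1.0, -0.002], [1.0, 0.029, -0.0], [-0.0, -0.002, -1.0]]
time: 15.05
position: [0.5011, -0.0416, 0.3934]
ee_rot: [[-0.033, 0.999, -0.001], [0.999, 0.033, 0.0], [0.0, -0.001, -1.0]]
time: 15.45
position: [0.4954, -0.1417, 0.3934]
ee_rot: [[-0.033, 0.999, -0.001], [0.999, 0.033, 0.001], [0.001, -0.001, -1.0]]
time: 16.15
position: [0.4895, -0.2412, 0.3935]
ee_rot: [[-0.032, 0.999, -0.001], [0.999, 0.032, 0.001], [0.001, -0.001, -1.0]]
wrist_force: [1.5, 0.6, -2.1]
finger_gap: 0.0418
gripper_force: 30.1
```

```bash
python3 -m handwheel '[[[1,0,-0.01,0.15,0,0,0],[1,0,-0.01,0.35,0,0,0],[1,0,-0.01,0.55,0,0,0],[1,0,-0.01,0.7,0,0,0],[1,0,-0.01,0.8,0,0,0],[1,0,-0.01,0.86,0,0,0],[1,0,-0.01,0.9,0,0,0],[1,0,-0.01,0.94,0,0,0],[1,0,-0.01,0.965,0,0,0],[1,0,-0.01,0.985,0,0,0],[1,0,-0.01,0.995,0,0,0],[1,0,-0.01,0.995,0,0,0]]]'
python3 -m handwheel '[[[0.5,0,0,0,0,0,0],[0,0,0,0,0,0,0],[0,0,0,0,0,0,0],[0,0,0,0,0,0,0],[0,0,0,0,0,0,0],[0,0,0,0,0,0,0],[0,0,0,-0.2,0,0,0],[0,0,0,-0.5,0,0,0],[0,0,0,-0.85,0,0,0],[0,0,0,-0.85,0,0,0],[0,0,0,-0.85,0,0,0]]]'
python3 - <<'E'
from h import *
im=viewer.snapshot("wrist"); cv2.imwrite("pics/w6.png",im[:,:,::-1])
E
```

```text
time: 17.35
position: [0.4877, -0.243, 0.2747]
ee_rot: [[-0.03, 1.0, 0.0], [1.0, 0.03, 0.0], [0.0, 0.0, -1.0]]
wrist_force: [0.2, -0.1, -1.3]
finger_gap: 0.0417
gripper_force: 30.1
time: 18.45
position: [0.4878, -0.243, 0.3774]
ee_rot: [[-0.031, 1.0, 0.002], [1.0, 0.031, -0.0], [-0.0, 0.002, -1.0]]
wrist_force: [0.0, 0.9, -0.4]
finger_gap: 0.0876
gripper_force: 0.0
```

View pics/w6.png

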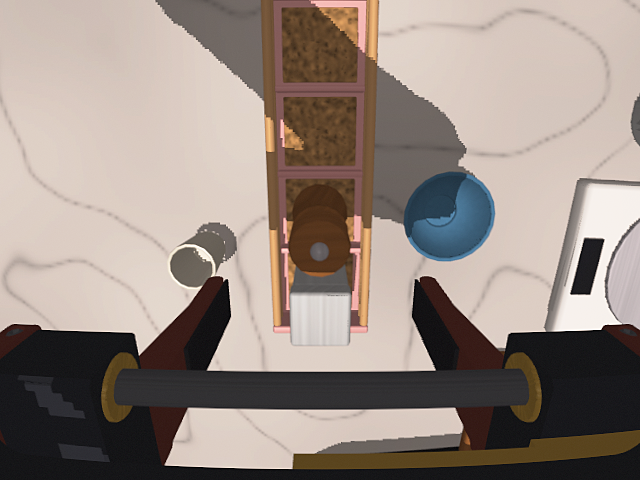

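The mill stands in bay 3, head at (319,250), with the tin beside it in bay 4. The pot is next.

```bash
python3 -m handwheel '[[[0,0.35,0.03,0,0,0,0],[0,0.7,0.06,0,0,0,0],[0,0.982,0.098,0,0,0,0]]]' | head -2
python3 -m handwheel '[[[0,0.35,0.03,0,0,0,0],[0,0.7,0.06,0,0,0,0],[0,0.982,0.098,0,0,0,0]]]' | head -2
python3 -m handwheel '[[[0,0.35,0.03,0,0,0,0],[0,0.7,0.06,0,0,0,0],[0,0.982,0.098,0,0,0,0]]]' | head -2
python3 -m handwheel '[[[0,0.35,0.03,0,0,0,0.15],[0,0.7,0.06,0,0,0,0.359],[0,0.982,0.098,0,0,0,0.359],[0,0.982,0.098,0,0,0,0.359],[0,0.982,0.098,0,0,0,0.359],[0,0.982,0.098,0,0,0,0.359]]]' | head -3
python3 -m handwheel '[[[0,0,0,0.2,0,0,0],[0,0,0,0.4,0,0,0],[0,0,0,0.65,0,0,0],[0,0,0,0.65,0,0,0],[0,0,0,0.65,0,0,0]]]'|head -3
python3 - <<'E'
from h import *
p=viewer.camera_params("wrist")
im=viewer.snapshot("wrist"); cv2.imwrite("pics/w7.png",im[:,:,::-1])
E
```

```text
time: 18.8
position: [0.4953, -0.1227, 0.3751]
time: 19.1
position: [0.5034, -0.0041, 0.3752]
time: 19.4
position: [0.5115, 0.1141, 0.3751]
time: 20.0
position: [0.5204, 0.2282, 0.3758]
ee_rot: [[0.158, 0.987, -0.001], [0.987, -0.158, -0.002], [-0.002, -0.001, -1.0]]
time: 20.5
position: [0.5207, 0.2283, 0.299]
ee_rot: [[0.159, 0.987, -0.001], [0.987, -0.159, -0.001], [-0.001, -0.001, -1.0]]
```

View pics/w7.png

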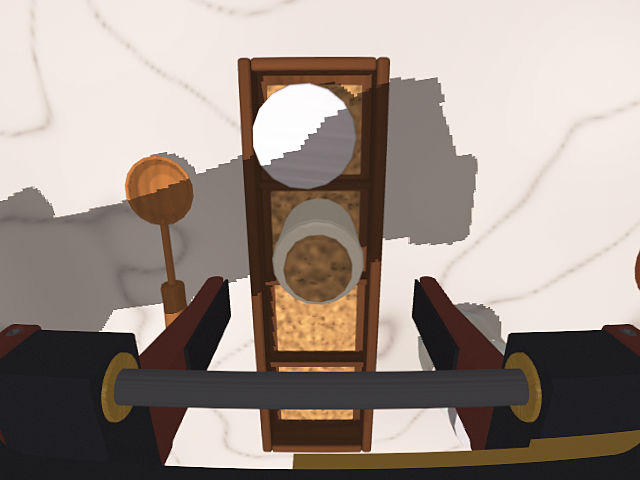

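The pot's cork is at (318,269), centred between the fingers. The spoon lies flat, below the fingertips' lowest height.

```bash
python3 -m handwheel '[[[0,0,0,0.15,0,0,0],[0,0,0,0.35,0,0,0],[0,0,0,0.5,0,0,0],[0,0,0,0.567,0,0,0],[0,0,0,0.567,0,0,0],[0,0,0,0.567,0,0,0],[1,0,0,0.567,0,0,0],[1,0,0,0.567,0,0,0],[1,0,0,0.567,0,0,0],[1,0,0,0.567,0,0,0],[1,0,0,0.567,0,0,0],[1,0,0,0.567,0,0,0],[1,0,0,0.567,0,0,0],[1,0,0,0.567,0,0,0],[1,0,0,0.567,0,0,0]]]'
python3 -m handwheel '[[[1,0,0,-0.1,0,0,0],[1,0,0,-0.3,0,0,0],[1,0,0,-0.5,0,0,0],[1,0,0,-0.75,0,0,0],[1,0,0,-1,0,0,0],[1,0,0,-1,0,0,0],[1,0,0,-1,0,0,0]]]'
```

```text
time: 22.05
position: [0.5202, 0.2297, 0.2307]
ee_rot: [[0.157, 0.988, -0.001], [0.988, -0.157, 0.0], [0.0, -0.001, -1.0]]
wrist_force: [-2.9, 0.2, 5.2]
finger_gap: 0.0515
gripper_force: 30.0
time: 22.75
position: [0.5205, 0.2295, 0.3511]
ee_rot: [[0.157, 0.988, 0.001], [0.988, -0.157, 0.001], [0.001, 0.001, -1.0]]
wrist_force: [0.1, -0.5, -3.3]
finger_gap: 0.0516
gripper_force: 30.0
```

```bash
python3 -m handwheel '[[[1,-0.1,0.02,0,0,0,-0.1],[1,-0.3,0.05,0,0,0,-0.2],[1,-0.5,0.08,0,0,0,-0.3],[1,-0.7,0.11,0,0,0,-0.357],[1,-0.857,0.135,0,0,0,-0.357],[1,-0.857,0.135,0,0,0,-0.357],[1,-0.857,0.135,0,0,0,-0.357]]]' | head -3
python3 -m handwheel '[[[1,-0.2,-0.03,0,0,0,0],[1,-0.4,-0.06,0,0,0,0],[1,-0.6,-0.09,0,0,0,0],[1,-0.82,-0.12,0,0,0,0]]]' | head -3
python3 -m handwheel '[[[1,-0.2,-0.03,0,0,0,0],[1,-0.4,-0.06,0,0,0,0],[1,-0.6,-0.09,0,0,0,0],[1,-0.82,-0.12,0,0,0,0]]]' | head -3
python3 -m handwheel '[[[1,-0.2,-0.03,0,0,0,0],[1,-0.4,-0.06,0,0,0,0],[1,-0.6,-0.09,0,0,0,0],[1,-0.82,-0.12,0,0,0,0],[1,-0.82,-0.12,0,0,0,0],[1,-0.82,-0.12,0,0,0,0],[1,-0.82,-0.12,0,0,0,0]]]'
```

```text
time: 23.45
position: [0.52, 0.1255, 0.3496]
ee_rot: [[-0.028, 1.0, -0.002], [1.0, 0.028, -0.0], [-0.0, -0.002, -1.0]]
time: 23.85
position: [0.5087, 0.0277, 0.35]
ee_rot: [[-0.032, 0.999, -0.001], [0.999, 0.032, 0.0], [0.0, -0.001, -1.0]]
time: 24.25
position: [0.4974, -0.0713, 0.35]
ee_rot: [[-0.032, 0.999, -0.001], [0.999, 0.032, 0.0], [0.0, -0.001, -1.0]]
time: 24.95
position: [0.4862, -0.1693, 0.3502]
ee_rot: [[-0.031, 1.0, -0.001], [1.0, 0.031, 0.001], [0.001, -0.001, -1.0]]
wrist_force: [-0.4, 0.2, -3.1]
finger_gap: 0.0519
gripper_force: 30.0
```

```bash
python3 -m handwheel '[[[1,0,0,0.15,0,0,0],[1,0,0,0.35,0,0,0],[1,0,0,0.55,0,0,0],[1,0,0,0.7,0,0,0],[1,0,0,0.8,0,0,0],[1,0,0,0.86,0,0,0],[1,0,0,0.9,0,0,0],[1,0,0,0.94,0,0,0],[1,0,0,0.965,0,0,0],[1,0,0,0.985,0,0,0],[1,0,0,0.995,0,0,0],[1,0,0,0.995,0,0,0]]]'
python3 -m handwheel '[[[0.5,0,0,0,0,0,0],[0,0,0,0,0,0,0],[0,0,0,0,0,0,0],[0,0,0,0,0,0,0],[0,0,0,0,0,0,0],[0,0,0,0,0,0,0],[0,0,0,-0.2,0,0,0],[0,0,0,-0.5,0,0,0],[0,0,0,-1,0,0,0],[0,0,0,-1,0,0,0],[0,0,0,-1,0,0,0]]]'
python3 - <<'E'
from h import *
im=viewer.snapshot("wrist"); cv2.imwrite("pics/w8.png",im[:,:,::-1])
E
```

```text
time: 26.15
position: [0.4857, -0.1709, 0.2313]
ee_rot: [[-0.029, 1.0, 0.0], [1.0, 0.029, 0.0], [0.0, 0.0, -1.0]]
wrist_force: [-0.3, -0.2, -2.4]
finger_gap: 0.0517
gripper_force: 30.0
time: 27.25
position: [0.4862, -0.171, 0.353]
ee_rot: [[-0.03, 1.0, 0.004], [1.0, 0.03, 0.0], [-0.0, 0.004, -1.0]]
wrist_force: [0.3, 0.4, -0.1]
finger_gap: 0.0881
gripper_force: 0.0
```

View pics/w8.png

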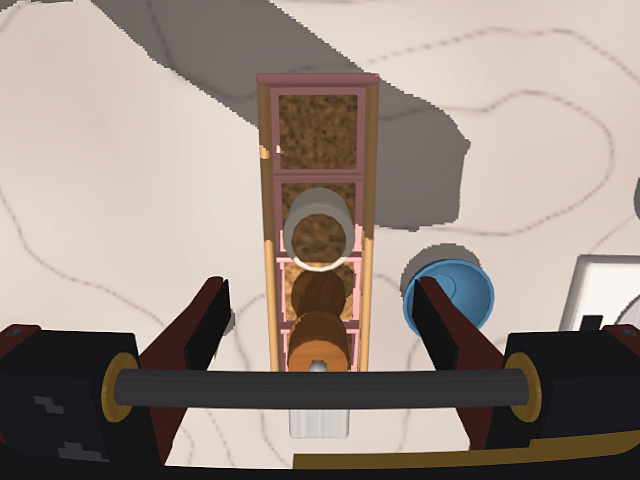

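The pot stands in bay 2, around (319,230). The jar is last.

```bash
python3 -m handwheel '[[[0,0.35,0.03,0,0,0,0],[0,0.7,0.07,0,0,0,0],[0,0.979,0.112,0,0,0,0]]]' | head -2
python3 -m handwheel '[[[0,0.35,0.03,0,0,0,0],[0,0.7,0.07,0,0,0,0],[0,0.979,0.112,0,0,0,0]]]' | head -2
python3 -m handwheel '[[[0,0.35,0.03,0,0,0,0],[0,0.7,0.07,0,0,0,0],[0,0.979,0.112,0,0,0,0]]]' | head -2
python3 -m handwheel '[[[0,0.35,0.03,0,0,0,0.15],[0,0.7,0.07,0,0,0,0.359],[0,0.979,0.112,0,0,0,0.359],[0,0.979,0.112,0,0,0,0.359],[0,0.979,0.112,0,0,0,0.359],[0,0.979,0.112,0,0,0,0.359]]]' | head -3
python3 - <<'E'
from h import *
im=viewer.snapshot("wrist"); cv2.imwrite("pics/w9.png",im[:,:,::-1])
E
```

```text
time: 27.6
position: [0.495, -0.0508, 0.3492]
time: 27.9
position: [0.5049, 0.0674, 0.3491]
time: 28.2
position: [0.5148, 0.1853, 0.3489]
time: 28.8
position: [0.5257, 0.2989, 0.3499]
ee_rot: [[0.16, 0.987, -0.002], [0.987, -0.16, -0.002], [-0.002, -0.001, -1.0]]
```

View pics/w9.png

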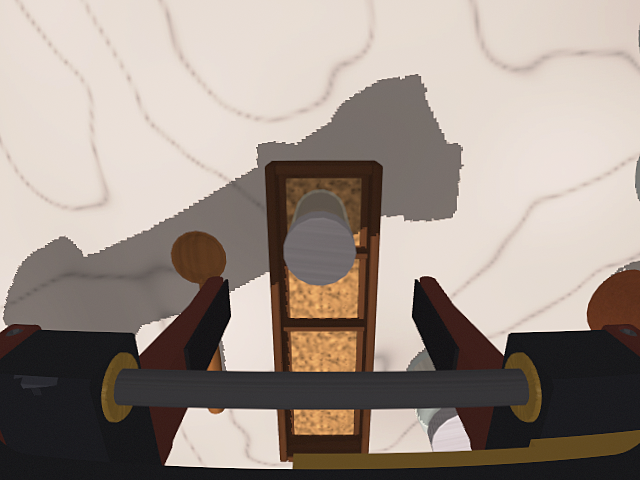

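The jar's lid is at (320,250), centred between the fingers.

```bash
python3 -m handwheel '[[[0,0,0,0.2,0,0,0],[0,0,0,0.4,0,0,0],[0,0,0,0.6,0,0,0],[0,0,0,0.8,0,0,0],[0,0,0,0.89,0,0,0],[0,0,0,0.89,0,0,0],[0,0,0,0.89,0,0,0],[1,0,0,0.89,0,0,0],[1,0,0,0.89,0,0,0],[1,0,0,0.89,0,0,0],[1,0,0,0.89,0,0,0],[1,0,0,0.89,0,0,0],[1,0,0,0.89,0,0,0],[1,0,0,0.89,0,0,0],[1,0,0,0.89,0,0,0],[1,0,0,0.89,0,0,0]]]'
python3 -m handwheel '[[[1,0,0,-0.1,0,0,0],[1,0,0,-0.3,0,0,0],[1,0,0,-0.5,0,0,0],[1,0,0,-0.75,0,0,0],[1,0,0,-1,0,0,0],[1,0,0,-1,0,0,0],[1,0,0,-1,0,0,0]]]'
```

```text
time: 30.45
position: [0.5257, 0.3005, 0.2445]
ee_rot: [[0.158, 0.987, -0.0], [0.987, -0.158, 0.0], [0.0, -0.0, -1.0]]
wrist_force: [-1.2, -0.5, 1.8]
finger_gap: 0.0433
gripper_force: 30.0
time: 31.15
position: [0.5257, 0.3004, 0.3653]
ee_rot: [[0.158, 0.987, 0.001], [0.987, -0.158, 0.001], [0.001, 0.001, -1.0]]
wrist_force: [0.3, 0.4, -1.7]
finger_gap: 0.0439
gripper_force: 30.0
```

```bash
python3 -m handwheel '[[[1,-0.1,0.02,0,0,0,-0.1],[1,-0.3,0.05,0,0,0,-0.2],[1,-0.5,0.08,0,0,0,-0.3],[1,-0.7,0.11,0,0,0,-0.357],[1,-0.857,0.135,0,0,0,-0.357],[1,-0.857,0.135,0,0,0,-0.357],[1,-0.857,0.135,0,0,0,-0.357]]]' | head -3
python3 -m handwheel '[[[1,-0.2,-0.03,0,0,0,0],[1,-0.4,-0.06,0,0,0,0],[1,-0.6,-0.1,0,0,0,0],[1,-0.817,-0.14,0,0,0,0]]]' | head -3
python3 -m handwheel '[[[1,-0.2,-0.03,0,0,0,0],[1,-0.4,-0.06,0,0,0,0],[1,-0.6,-0.1,0,0,0,0],[1,-0.817,-0.14,0,0,0,0]]]' | head -3
python3 -m handwheel '[[[1,-0.2,-0.03,0,0,0,0],[1,-0.4,-0.06,0,0,0,0],[1,-0.6,-0.1,0,0,0,0],[1,-0.817,-0.14,0,0,0,0],[1,-0.817,-0.14,0,0,0,0],[1,-0.817,-0.14,0,0,0,0],[1,-0.817,-0.14,0,0,0,0]]]'
```

```text
time: 31.85
position: [0.5254, 0.1966, 0.364]
ee_rot: [[-0.027, 1.0, -0.001], [1.0, 0.027, 0.0], [0.0, -0.001, -1.0]]
time: 32.25
position: [0.5113, 0.0989, 0.3641]
ee_rot: [[-0.031, 1.0, -0.0], [1.0, 0.031, 0.0], [0.0, -0.0, -1.0]]
time: 32.65
position: [0.4976, 0.0003, 0.3642]
ee_rot: [[-0.03, 1.0, 0.0], [1.0, 0.03, 0.0], [0.0, 0.0, -1.0]]
time: 33.35
position: [0.484, -0.0975, 0.3643]
ee_rot: [[-0.03, 1.0, -0.0], [1.0, 0.03, 0.0], [0.0, -0.0, -1.0]]
wrist_force: [-0.0, 0.8, -1.1]
finger_gap: 0.0437
gripper_force: 30.0
```

```bash
python3 -m handwheel '[[[1,0,0,0.15,0,0,0],[1,0,0,0.35,0,0,0],[1,0,0,0.55,0,0,0],[1,0,0,0.7,0,0,0],[1,0,0,0.8,0,0,0],[1,0,0,0.86,0,0,0],[1,0,0,0.9,0,0,0],[1,0,0,0.94,0,0,0],[1,0,0,0.965,0,0,0],[1,0,0,0.985,0,0,0],[1,0,0,0.995,0,0,0],[1,0,0,0.995,0,0,0]]]'
python3 -m handwheel '[[[0.5,0,0,0,0,0,0],[0,0,0,0,0,0,0],[0,0,0,0,0,0,0],[0,0,0,0,0,0,0],[0,0,0,0,0,0,0],[0,0,0,0,0,0,0],[0,0,0,-0.2,0,0,0],[0,0,0,-0.5,0,0,0],[0,0,0,-1,0,0,0],[0,0,0,-1,0,0,0],[0,0,0,-1,0,0,0]]]'
python3 -m handwheel '[[[0,0.4,0,0,0,0,0],[0,0.8,0,0,0,0,0],[0,1,0,0,0,0,0]]]' | head -2
python3 -m handwheel '[[[0,0.4,0,0,0,0,0],[0,0.8,0,0,0,0,0],[0,1,0,0,0,0,0],[0,1,0,0,0,0,0]]]' | head -2
python3 -m handwheel '[[[0,0.4,0,0,0,0,0],[0,0.8,0,0,0,0,0],[0,1,0,0,0,0,0],[0,1,0,0,0,0,0],[0,1,0,0,0,0,0]]]' | head -2
python3 - <<'E'
from h import *
im=viewer.snapshot("top")[:,:,::-1]
cv2.imwrite("pics/t2.png",cv2.resize(im[210:300,320:515],None,fx=4,fy=4,interpolation=cv2.INTER_CUBIC))
E
```

```text
time: 34.55
position: [0.4834, -0.0991, 0.2451]
ee_rot: [[-0.028, 1.0, 0.0], [1.0, 0.028, 0.0], [0.0, 0.0, -1.0]]
wrist_force: [-0.8, 0.1, -1.5]
finger_gap: 0.0433
gripper_force: 30.0
time: 35.65
position: [0.4838, -0.0992, 0.3667]
ee_rot: [[-0.029, 1.0, 0.004], [1.0, 0.029, 0.001], [0.001, 0.004, -1.0]]
wrist_force: [-0.3, -0.6, -1.4]
finger_gap: 0.0878
gripper_force: 0.0
time: 35.95
position: [0.4791, 0.0246, 0.3631]
time: 36.35
position: [0.4755, 0.1449, 0.3629]
time: 36.85
position: [0.4732, 0.2597, 0.3636]
```

View pics/t2.png

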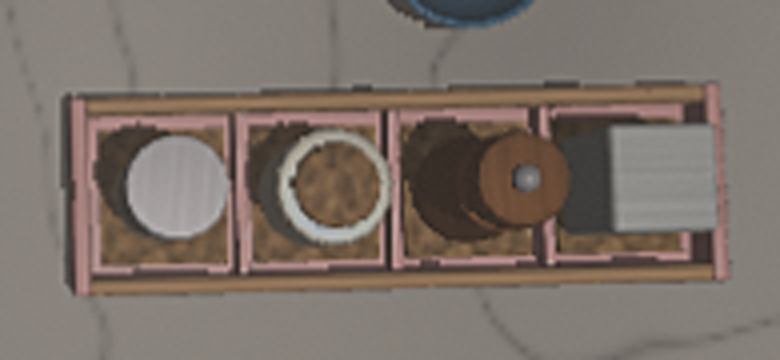

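All four stand in the door rack: jar (177,187), pot (334,186), mill (527,179) and tin (662,177) in the crop. A numeric check follows, then the hand-in.

```bash
python3 - <<'E'
from h import *
t=viewer.camera_params("top")
o=(np.array([[177,187],[334,186],[527,179],[662,177]])+.5)/4-.5+[320,210]
w=cast(t,o,[.114,.085,.137,.098])
th=.03;R=np.array([[np.cos(th),-np.sin(th)],[np.sin(th),np.cos(th)]])
e=(w[:,:2]-[.4876,-.2068])@R-np.c_[np.zeros(4),[.108,.036,-.036,-.108]]
print((e*1000).round(1))
if abs(e).max()<.008:
    from bench import order; print(order.close_job())
E
```

```text
[[ 0.   1.6]
 [ 0.2  1.9]
 [-1.   1.8]
 [ 0.3  4.6]]
the job is handed in; nothing more can be done
None
```

The job is handed in (no verdict was returned): jar, pot, mill and tin stand upright in door-rack bays 1–4 from the left, in their original order, each within 5 mm of its bay centre by the top camera, and the arm was clear of them by about 36.9 s.

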